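# Bring the ball dish out and turn it to the carafe

### The arm

A 6-joint arm with a two-finger parallel gripper is mounted at the origin on the work surface. World frame = base frame: x ahead of the robot, y to its left, z up, the work surface at z = 0. Lengths are in m, angles in rad, forces in N, time in s.
With the tool pointing down it reaches from about 0.275 to 0.725 m from the base axis. Payload 15.9 kg.
Tool frame: the origin (TCP) lies on the centre line of the jaws, within the pads' length; the fingertips stand ctrl.nose_length ahead of it and the grasp point (between the pads) lies 5 mm behind it (ctrl.nose_length is the distance from the TCP to the fingertips, in m); z points along the fingers, y is the line along which they close (so a half turn about z gives the same grasp; the last joint's range is limited). The gripper opens to 85 mm and grips with 20 to 120 N. Pads are 22 mm wide; open, the fingers measure 114 mm over their backs; the gripper's body (76 mm by 85 mm) begins 54 mm behind the grasp point. The pads swing forward as they close: fully open they stand 13 mm farther back than shut.
Start: joints at [1.269, 0.213, -0.034, 1.323, 0, 1.571], TCP at [0.149, 0.477, 0.245] pointing down, gripper open.
Joint ranges: [-2.98, 2.98], [-0.74, 1.72], [-1.14, 1.35], [-2.1, 2.04], [-1.57, 1.44], [-3.14, 3.14]. Speed limits (rad/s): [1.89, 1.89, 2.39, 2.57, 3.14, 3.14].

### API

Orientations are given as a unit quaternion [x, y, z, w].
In Python, from bench import ctrl gives the robot as it stands. The module is installed in compiled form; this text tells all that it offers.
- The arm moves only by the shell command python3 -m handwheel 'ROWS'. ROWS is JSON, a list of rows, each a list of 7 numbers: the shift along the world's x, y, z in units of 0.1 m (1.0 is 0.1 m), then the turn, a rotation vector about the world's x, y, z in units of 90 degrees (1.0 is 90 degrees), then the gripper command: -1 is shut, 1 is fully open, values between are in proportion. In form: [[dx, dy, dz, ax, ay, az, jaw], ...]. A call has 1 to 20 rows; each row is the pose to reach, as a shift and turn from the pose commanded when the call began; what a row does not reach only later rows make up. A row lasts 1/10 s, in which the tool goes at most 50 mm and 8.59 degrees, less where a joint would pass 70% of its speed; a pose out of reach is approached as far as the arm can. A call with a number of a shift or a turn outside -1 to 1 is refused whole. A call with a gripper value outside its range is refused whole. The fingers move at their own pace and stop on an object; the grip force is fixed at half the most. Time passes only in rows, so rows that repeat a pose let the fingers close. It gives the time, the measured TCP pose, the force, the opening and the grip force at its end, in the units of the state.
- ctrl.read_state(): the state, without advancing time (a new reading comes with each control period).
- ctrl.read_camera(name): name is "side" or "top"; returns a dict with "image" (384x512x3 uint8, red, green, blue), "range_z" (384x512 float32, m along the optical axis (not along the pixel's ray), 0 where there is no reading), "intrinsics" (3x3 intrinsics, pixels), "cam_to_world" (4x4, takes a point from camera to world coordinates). Camera axes: x right, y down, z forward; pixel columns grow to the right and rows downward; lengths in m; the calibration is good to about 2 mm. A picture is of the moment at which its call begins.
- ctrl.job_done(): hands the job in; it is judged then, once.
The state is a dict: "t": time; "joint_positions": joint angles; "dq": joint speeds; "tau": joint torques, N m; "position": TCP position; "tool_rot": TCP orientation; "contact_force": force on the tool from outside, world axes, zero at the start; "wrist_torque": the same for the moment, N m; "width": finger opening in m; "grip_force": force on a finger pad.
Only numpy, scipy, OpenCV 4.12 (cv2) and the standard library are available. Lean on these libraries where they do the work, as an engineer would, in place of code of your own. Each camera call takes 0.05 s, during which the arm holds its last target. There are 200 camera calls.

### The job

Pull the drip tray out from under the wire rack to its stop, then grip the small ceramic lid rest standing on it across its two flat cheeks and lift it about 10 cm straight up, level all the time, with the loose ball staying in the middle of its dish. Still over the pulled-out tray, turn it about a quarter turn, left or right as needed, so that its pouring lip points straight at the middle of the glass carafe, and finish while holding it there level and still, with the ball at rest in the middle. Leave the carafe and the other things on the counter where they are.

Things in the scene. Friction and masses are not known exactly. Their poses are not given: they have to be found in the camera images.
- rack: steel wire rack, fixed, 240 mm deep (x), 264 mm wide (y), wire deck at 62 to 70 mm above the counter, open front and sides; origin: centre of its footprint at counter level; its -x axis is the direction in which the drip tray slides out
- tray (a joint): how far the plastic drip tray is pulled out of the rack, m: 0 home, 0.155 at its stop; may start slightly open. Slides with about 2 N of friction and stays where it is left. Tray 220 x 220 mm, floor top 10 mm above the counter, side walls to 26 mm, front panel to 59 mm
- tray_handle (a point): middle of the tray's bar handle: round bar 10 mm thick, 100 mm long across the pull direction (along the rack's y), 56 mm above the counter, 55 mm in front of the tray's front panel
- tray_mid (a point): point on top of the tray floor, moving with the tray, 125 mm behind the handle bar; the lid rest stands near it (up to about 35 mm off)
- dish_center (a point): centre of the loose white ceramic lid rest (160 g), 13 mm above its foot: a round dish 60 mm across, 26 mm tall, with two flat parallel grip cheeks 30 mm long facing its +y and -y, 64 mm apart over their outsides, 4 to 26 mm above its foot; z up. The dish floor is a shallow cone (slope 0.2 rad), 54 mm across, lowest in the middle, 11 mm above the foot
- dish_lip (a point): outer end of the lid rest's grooved pouring lip, along the lid rest's +x, 45 mm from its centre, 21 mm above its foot. At the start the lid rest stands on the tray under the rack with this lip roughly towards the tray's handle
- ball_center (a point): centre of the loose terracotta ball, 20 mm in diameter, 12 g, lying in the middle of the dish (its top is 31 mm above the dish's foot)
- carafe_mid (a point): empty glass carafe with twist cap, 84 mm wide, 210 mm tall, standing to the left or right of the tray; point on its axis 105 mm above the counter
- mug: bystander: steel mug, 80 mm wide, 90 mm tall, with a handle; origin at the middle of its underside
- funnel: bystander: plastic funnel standing on its wide mouth, 96 mm wide, 100 mm tall; origin at the middle of its underside
- jar: bystander: lidded amber jar, 76 mm wide, 120 mm tall; origin at the middle of its underside
- phin: bystander: aluminium drip filter, 84 mm wide, 74 mm tall; origin at the middle of its underside
- spoon: bystander: steel spoon lying flat, 150 mm long; origin at the middle of its underside or length
- cup: bystander: ceramic cup, 70 mm wide, 60 mm tall; origin at the middle of its underside
Not all that is in view belongs to the job. Of the things shaped like the part that bears dish_center, the white one is meant.

How it is judged:
By the outcome, as a careful person would: the job done as asked, in the order asked, and still so for the second after the job is handed in, while the arm keeps its last pose, push and grip.
It also fails if it takes over 53 s, if anything falls off the work surface, if the arm or the gripper's body presses on something with over 40 N, if the wrist force passes 120 N, or if a joint passes its speed limit or range.

## Working session

There is one attempt and no reset: what is moved stays moved. The work goes in short steps, Python scripts to look and compute and a shell command to move; the robot and the scene stay as the last step left them, time stands still between calls to the robot, and variables do not carry over. Pictures are saved under pics/ and viewed, at most 10 in all, crops included, and the job is handed in when it is done.

```bash
mkdir -p pics
cat > h.py <<'E'
import numpy as np, cv2
from bench import ctrl
def cam(n):
    c=ctrl.read_camera(n); K=c["intrinsics"]; z=c["range_z"].astype(float)
    v,u=np.mgrid[0:384,0:512]
    p=np.stack([(u-K[0,2])/K[0,0]*z,(v-K[1,2])/K[1,1]*z,z,np.ones_like(z)],-1)@c["cam_to_world"].T
    P=p[...,:3]; P[z==0]=np.nan
    return c["image"],P,c
def save(n,im,s=1):
    cv2.imwrite("pics/"+n,cv2.resize(im[...,::-1],None,fx=s,fy=s,interpolation=cv2.INTER_CUBIC))
E
python3 - <<'E'
from h import *
for n in("top","side"):
    im,P,c=cam(n); save(n+"0.png",im,1.5); np.savez(n+"0.npz",im=im,P=P,K=c["intrinsics"],T=c["cam_to_world"])
    print(n,c["cam_to_world"].round(3).tolist())
print(ctrl.read_state(),ctrl.nose_length)
E
```

```text
top [[0.034, -0.979, 0.202, 0.293], [-0.999, -0.033, 0.007, -0.013], [-0.0, -0.202, -0.979, 1.523], [0.0, 0.0, 0.0, 1.0]]
side [[0.999, -0.03, 0.045, 0.538], [-0.054, -0.613, 0.788, -0.759], [0.004, -0.79, -0.614, 0.689], [0.0, 0.0, 0.0, 1.0]]
{'t': 0.1, 'joint_positions': array([ 1.26903284e+00,  2.13305387e-01, -3.49580657e-02,  1.32347403e+00,
        1.98212877e-06,  1.57080347e+00]), 'dq': array([-0.00033108, -0.00174219,  0.00109995,  0.00048148,  0.00051681,
        0.00026532]), 'tau': array([-1.15833678e-03, -6.87257981e+01,  4.87800872e+01,  1.24020534e-02,
       -2.96333667e-06,  2.20025998e-05]), 'position': array([0.14852242, 0.47715254, 0.2448816 ]), 'tool_rot': array([ 1.50313428e-01,  9.88638282e-01, -4.65082775e-04, -7.17106468e-05]), 'contact_force': array([-1.10606941, -0.59219237,  0.58789884]), 'wrist_torque': array([-0.01754513,  0.00241886,  0.00314835]), 'grip_force': 0.0, 'width': 0.08557532707715981} 0.014
```

View pics/top0.png

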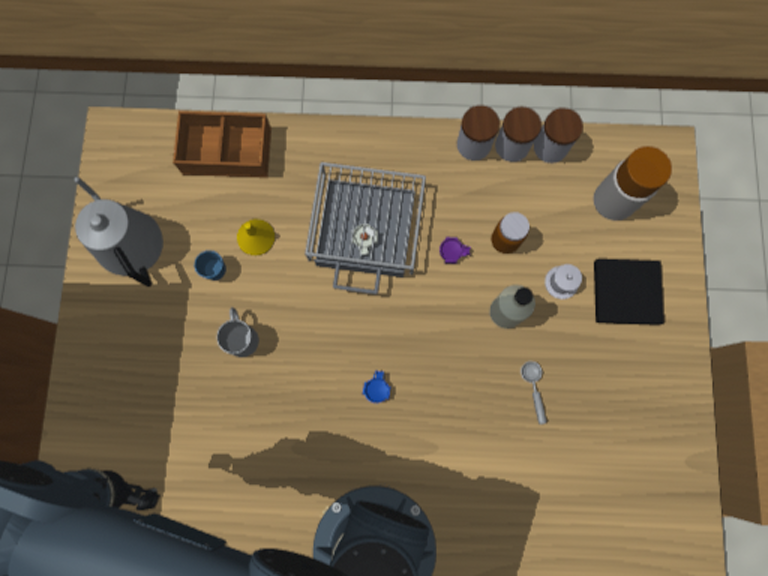

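View pics/side0.png

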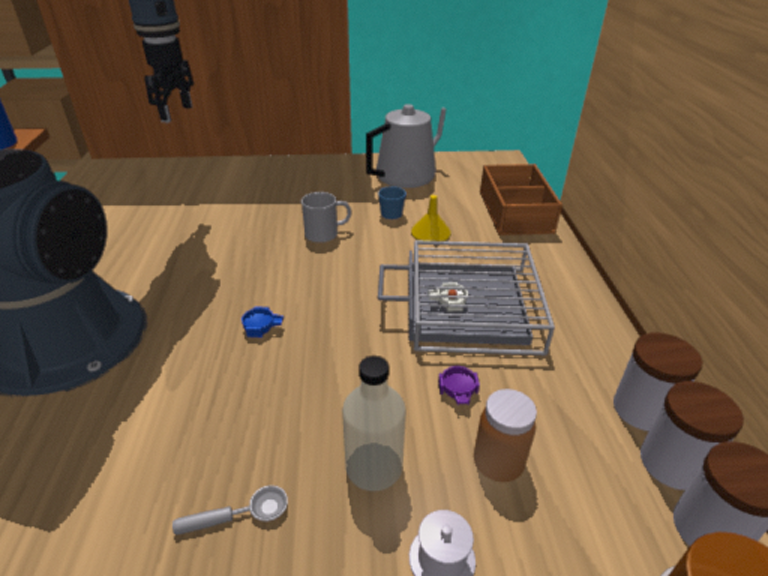

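The top view shows three lid-rest shapes: white with the ball at (365,238) under the rack, blue at (378,387) and purple at (455,250). The white one fits the description. The handle bar is at (357,290) and the carafe, with its black cap at (523,296), is to the right (-y).

Run:
```python
from h import *
d=np.load("top0.npz"); im=d["im"]; P=d["P"]
z=P[...,2]
# handle: points at z ~.04-.07 in front of rack
m=np.zeros(z.shape,bool); m[172:202,215:262]=1
m&=(z>.045)&(z<.075)
q=P[m]; 
print("handle zone",len(q)); 
for x0 in np.arange(q[:,0].min(),q[:,0].max(),.006):
    s=q[(q[:,0]>=x0)&(q[:,0]<x0+.006)]
    if len(s): print(x0.round(3),len(s),s.mean(0).round(4),s[:,1].min().round(3),s[:,1].max().round(3))
# cap of carafe
m=np.zeros(z.shape,bool); m[185:215,330:365]=1
q=P[m&(z>.19)]; print("cap",len(q),np.median(q,0),(q.max(0)+q.min(0))/2)
# white dish and ball
hsv=cv2.cvtColor(im,cv2.COLOR_RGB2HSV).astype(int)
m=np.zeros(z.shape,bool); m[140:175,228:260]=1
w=m&(hsv[...,1]<50)&(hsv[...,2]>170)&(z<.05); print("white",w.sum(),np.nanmean(P[w],0))
b=m&(hsv[...,1]>110)&((hsv[...,0]<14)|(hsv[...,0]>170)); print("ball",b.sum(),P[b].round(3).tolist()[:8])
# rack deck region
m=np.zeros(z.shape,bool); m[105:185,200:290]=1
q=P[m&(z>.055)&(z<.08)]; print("rack",q.min(0),q.max(0)); r=cv2.minAreaRect(q[q[:,0]>.45][:,:2].astype(np.float32)); print(r)
q=P[m&(z>.08)]; print("tall",len(q),q.max(0),cv2.minAreaRect(q[:,:2].astype(np.float32)))
save("crop0.png",im[100:215,190:380],4)
```

```text
handle zone 347
0.586 19 [0.5891 0.0373 0.062 ] 0.016 0.074
0.592 44 [0.5948 0.0641 0.061 ] 0.013 0.121
0.598 24 [0.5999 0.0833 0.0606] 0.013 0.121
0.604 12 [0.6058 0.0671 0.0624] 0.013 0.121
0.61 8 [0.6129 0.0676 0.0593] 0.014 0.122
0.616 7 [0.6183 0.072  0.0597] 0.014 0.118
0.622 12 [0.6246 0.0645 0.0612] 0.011 0.119
0.628 8 [0.6311 0.0647 0.0609] 0.011 0.118
0.634 9 [0.636  0.059  0.0604] 0.011 0.119
0.64 19 [0.6431 0.0222 0.0596] -0.018 0.116
0.646 40 [0.6485 0.0395 0.0569] -0.014 0.115
0.652 58 [0.6546 0.0701 0.0599] -0.017 0.139
0.658 57 [0.6603 0.0676 0.065 ] -0.017 0.149
0.664 29 [0.6655 0.0706 0.0687] -0.017 0.139
0.67 1 [ 0.671  -0.0167  0.0642] -0.017 -0.017
cap 114 [ 0.56096947 -0.30032261  0.21041498] [ 0.5621603  -0.3015025   0.20660658]
white 84 [0.7298822  0.05089563 0.0280702 ]
ball 7 [[0.733, 0.051, 0.049], [0.731, 0.059, 0.043], [0.731, 0.051, 0.044], [0.731, 0.048, 0.043], [0.729, 0.051, 0.037], [0.731, 0.048, 0.031], [0.725, 0.051, 0.037]]
rack [ 0.62162392 -0.09145393  0.05510802] [0.9103403  0.18967987 0.07994252]
((0.7579812407493591, 0.051500484347343445), (0.2636744976043701, 0.28443676233291626), 84.35458374023438)Traceback (most recent call last):
  File "<stdin>", line 23, in <module>
    return umr_maximum(a, axis, None, out, keepdims, initial, where)
ValueError: zero-size array to reduction operation maximum which has no identity
```

Run:
```python
from h import *
d=np.load("top0.npz"); im=d["im"]; P=d["P"]; z=P[...,2]
m=np.zeros(z.shape,bool); m[172:202,215:262]=1
q=P[m&(z>.05)&(z<.07)&(P[...,0]<.606)]
q=q[(q[:,1]>.025)&(q[:,1]<.11)]
a=np.polyfit(q[:,1],q[:,0],1); print("bar x=%.4f*y+%.4f"%tuple(a),"at .066:",np.polyval(a,.066),q[:,2].mean(),"yaw deg",-np.degrees(np.arctan(a[0])))
for lo,hi in((.61,.64),):
    s=P[m&(z>.05)&(z<.07)&(P[...,0]>lo)&(P[...,0]<hi)]
    for k in (s[s[:,1]<.06],s[s[:,1]>.06]): print(k.mean(0),np.polyfit(k[:,0],k[:,1],1))
m=np.zeros(z.shape,bool); m[105:192,200:290]=1
s=P[m&(z>.055)&(z<.08)&(P[...,0]>.64)].astype(np.float32)
h=cv2.convexHull(np.ascontiguousarray(s[:,:2]))[:,0]; print(h.round(3).tolist())
save("crop0.png",im[100:215,190:380],4)
```

```text
bar x=0.0942*y+0.5885 at .066: 0.5947429060808398 0.060965631852060505 yaw deg -5.380463295699506
[0.62529336 0.01499191 0.06030396] [-0.0966732   0.07544102]
[0.62469909 0.11530105 0.06048239] [-0.12177185  0.19137181]
[[0.9100000262260437, 0.1469999998807907], [0.9089999794960022, 0.16500000655651093], [0.906000018119812, 0.16899999976158142], [0.7419999837875366, 0.1860000044107437], [0.718999981880188, 0.18799999356269836], [0.6919999718666077, 0.1899999976158142], [0.6790000200271606, 0.1889999955892563], [0.6740000247955322, 0.1889999955892563], [0.6610000133514404, 0.16699999570846558], [0.640999972820282, 0.11500000208616257], [0.6399999856948853, 0.014999999664723873], [0.640999972820282, -0.04699999839067459], [0.6480000019073486, -0.06800000369548798], [0.6600000262260437, -0.07100000232458115], [0.7170000076293945, -0.07699999958276749], [0.8040000200271606, -0.0860000029206276], [0.8349999785423279, -0.08799999952316284], [0.8650000095367432, -0.09099999815225601], [0.875, -0.09099999815225601], [0.878000020980835, -0.09099999815225601], [0.8840000033378601, -0.08699999749660492], [0.890999972820282, -0.050999999046325684], [0.8989999890327454, 0.02800000086426735]]
```

View pics/crop0.png

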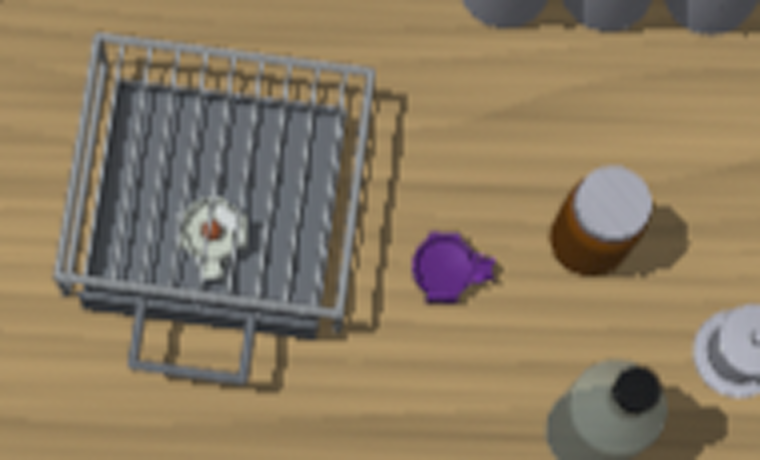

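The crop confirms it: the white rest with the terracotta ball at (212,230) is under the rack wires with its lip towards the handle. The purple one at (445,265) and the blue one are decoys. The bar middle is about (0.595, 0.068), top at z 0.061 as expected, rack yaw -5.5°, carafe axis (0.561, -0.300).

```bash
python3 -m handwheel '[[0.45,-0.41,0,0,0,-0.09,0],[0.89,-0.82,0,0,0,-0.174,0],[0.89,-0.82,0,0,0,-0.174,0],[0.89,-0.82,0,0,0,-0.174,0]]' >/dev/null
python3 -m handwheel '[[0.45,-0.41,0,0,0,-0.09,0],[0.89,-0.82,0,0,0,-0.174,0],[0.89,-0.82,0,0,0,-0.174,0],[0.89,-0.82,0,0,0,-0.174,0]]' >/dev/null
python3 -m handwheel '[[0.45,-0.41,0,0,0,-0.09,0],[0.89,-0.82,0,0,0,-0.174,0],[0.89,-0.82,0,0,0,-0.174,0],[0.89,-0.82,0,0,0,-0.174,0]]' >/dev/null
python3 -m handwheel '[[0.45,-0.41,0,0,0,-0.09,0],[0.89,-0.82,0,0,0,-0.174,0],[0.89,-0.82,0,0,0,-0.174,0],[0.89,-0.82,0,0,0,-0.174,0]]' >/dev/null
python3 -m handwheel '[[0.45,-0.41,-0.4,0,0,-0.09,0],[0.89,-0.82,-0.9,0,0,-0.174,0],[0.89,-0.82,-0.9,0,0,-0.174,0],[0.89,-0.82,-0.9,0,0,-0.174,0]]'
```

```text
t: 2.1
position: [0.5933, 0.0664, 0.1505]
tool_rot: [0.741, 0.671, -0.002, -0.002]
contact_force: [-1.4, 1.0, -0.4]
width: 0.0428
grip_force: 0.0
```

```bash
python3 -m handwheel '[[0.01,0.02,-0.4,0,0,0,0],[0.02,0.02,-0.8,0,0,0,0],[0.02,0.02,-1,0,0,0,0],[0.02,0.02,-1,0,0,0,0],[0.02,0.02,-1,0,0,0,-1],[0.02,0.02,-1,0,0,0,-1],[0.02,0.02,-1,0,0,0,-1],[0.02,0.02,-1,0,0,0,-1],[0.02,0.02,-1,0,0,0,-1],[0.02,0.02,-1,0,0,0,-1]]'
```

```text
t: 3.1
position: [0.5967, 0.0702, 0.0573]
tool_rot: [0.741, 0.672, 0.002, 0.0]
contact_force: [-1.1, 4.2, 8.1]
width: 0.0077
grip_force: 58.6
```

```bash
python3 -m handwheel '[[-0.02,0,0,0,0,0,-1],[-0.05,0,0,0,0,0,-1],[-0.1,0.01,0,0,0,0,-1],[-0.15,0.015,0,0,0,0,-1],[-0.2,0.02,0,0,0,0,-1],[-0.25,0.025,0,0,0,0,-1],[-0.3,0.03,0,0,0,0,-1],[-0.35,0.035,0,0,0,0,-1],[-0.4,0.04,0,0,0,0,-1],[-0.45,0.045,0,0,0,0,-1],[-0.5,0.05,0,0,0,0,-1],[-0.55,0.055,0,0,0,0,-1],[-0.6,0.06,0,0,0,0,-1],[-0.65,0.065,0,0,0,0,-1],[-0.7,0.07,0,0,0,0,-1],[-0.75,0.075,0,0,0,0,-1],[-0.8,0.08,0,0,0,0,-1]]'
python3 -m handwheel '[[-0.05,0.005,0,0,0,0,-1],[-0.1,0.01,0,0,0,0,-1],[-0.15,0.015,0,0,0,0,-1],[-0.2,0.02,0,0,0,0,-1],[-0.25,0.025,0,0,0,0,-1],[-0.3,0.03,0,0,0,0,-1],[-0.35,0.035,0,0,0,0,-1],[-0.4,0.04,0,0,0,0,-1],[-0.44,0.044,0,0,0,0,-1],[-0.47,0.045,0,0,0,0,-1],[-0.49,0.047,0,0,0,0,-1],[-0.5,0.05,0,0,0,0,-1]]'
```

```text
t: 4.8
position: [0.5172, 0.0782, 0.0573]
tool_rot: [0.741, 0.672, 0.002, 0.001]
contact_force: [2.6, 5.0, 8.1]
width: 0.0078
grip_force: 59.0
t: 6.0
position: [0.4674, 0.0833, 0.0573]
tool_rot: [0.741, 0.672, 0.002, 0.001]
contact_force: [1.8, 3.5, 8.6]
width: 0.0077
grip_force: 59.2
```

```bash
python3 -m handwheel '[[-0.02,0.002,0,0,0,0,-1],[-0.05,0.005,0,0,0,0,-1],[-0.08,0.008,0,0,0,0,-1],[-0.1,0.01,0,0,0,0,-1]]'
python3 -m handwheel '[[-0.02,0.002,0,0,0,0,-1],[-0.04,0.004,0,0,0,0,-1],[-0.06,0.006,0,0,0,0,-1]]'
python3 -m handwheel '[[-0.02,0.002,0,0,0,0,-1],[-0.04,0.004,0,0,0,0,-1]]'
```

```text
t: 6.4
position: [0.4574, 0.0843, 0.0572]
tool_rot: [0.741, 0.672, 0.002, 0.001]
contact_force: [2.9, 5.1, 8.6]
width: 0.0079
grip_force: 59.2
t: 6.7
position: [0.4515, 0.0849, 0.0572]
tool_rot: [0.741, 0.672, 0.002, 0.001]
contact_force: [3.3, 4.1, 9.2]
width: 0.008
grip_force: 59.2
t: 6.9
position: [0.4494, 0.0851, 0.0575]
tool_rot: [0.741, 0.672, 0.003, 0.002]
contact_force: [25.1, 1.4, -14.0]
width: 0.0074
grip_force: 58.2
```

```bash
python3 -m handwheel '[[0,0,0,0,0,0,0],[0,0,0,0,0,0,0],[0,0,0,0,0,0,0],[0,0,0.3,0,0,0,0],[0,0,0.7,0,0,0,0.3],[0,0,1,0,0,0.1,1],[0,0,1,0,0,0.2,1]]'
python3 -m handwheel '[[-0.3,0.4,0.3,0,0,0.1,1],[-0.5,0.9,0.4,0,0,0.2,1],[-0.5,0.9,0.4,0,0,0.25,1],[-0.5,0.9,0.4,0,0,0.25,1]]'
python3 - <<'E'
from h import *
for n in("top","side"):
    im,P,c=cam(n); np.savez(n+"1.npz",im=im,P=P,K=c["intrinsics"],T=c["cam_to_world"])
    save(n+"1.png",im,1.5)
E
```

```text
t: 7.6
position: [0.4474, 0.0847, 0.1592]
tool_rot: [0.63, 0.777, 0.002, 0.002]
contact_force: [1.0, 0.6, -0.8]
width: 0.0817
grip_force: 0.0
t: 8.0
position: [0.3951, 0.1759, 0.196]
tool_rot: [0.466, 0.885, 0.0, 0.0]
contact_force: [-0.0, -0.1, 0.7]
width: 0.0855
grip_force: 0.0
```

View pics/top1.png

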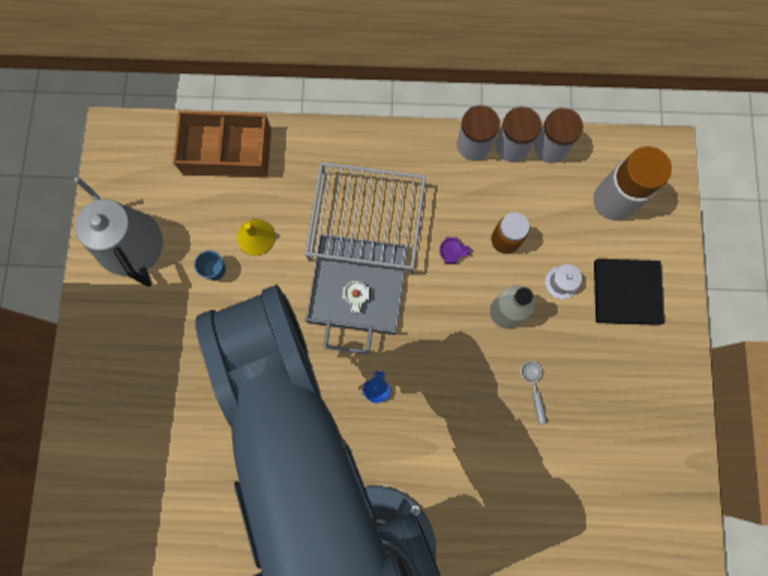

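View pics/side1.png

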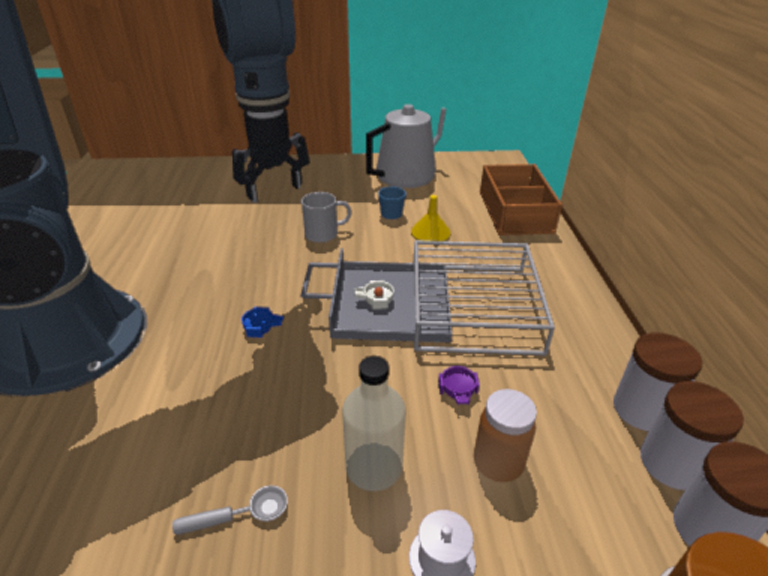

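The tray is out. The dish is at (357,294) in top and (379,294) in side, with the ball in the middle and the lip towards the handle. Next I fit the dish silhouette model to both cameras.

```bash
cat > fit.py <<'E'
from h import *
from scipy.optimize import minimize
def model(x,y,yaw,z0):
    t=np.linspace(0,2*np.pi,48,endpoint=False)
    pts=[(30*np.cos(t),30*np.sin(t),z) for z in (2,26)]
    V=[np.stack([a,b,np.full(48,z)],1) for a,b,z in pts]
    box=lambda X,Y,Z:np.array([(a,b,c) for a in X for b in Y for c in Z],float)
    parts=[np.vstack(V),box((-15,15),(28,32),(4,26)),box((-15,15),(-32,-28),(4,26)),box((25,45),(-LW,LW),(12,21))]
    R=np.array([[np.cos(yaw),-np.sin(yaw),0],[np.sin(yaw),np.cos(yaw),0],[0,0,1]])
    return [p/1000@R.T+[x,y,z0] for p in parts]
LW=9; S=6
def render(parts,K,T,shape,roi):
    u0,v0,w,h=roi; m=np.zeros((h*S,w*S),np.uint8); Ti=np.linalg.inv(T)
    for p in parts:
        c=p@Ti[:3,:3].T+Ti[:3,3]; q=c@K.T; q=q[:,:2]/q[:,2:]
        q=((q-[u0-.5,v0-.5])*S).astype(np.float32)
        cv2.fillConvexPoly(m,np.round(cv2.convexHull(q)).astype(np.int32),1)
    return cv2.resize(m.astype(np.float32),(w,h),interpolation=cv2.INTER_AREA)
def fit(views,x0,z0,rois):
    obs=[]
    for d,r in zip(views,rois):
        u,v,w,h=r; im=d["im"][v:v+h,u:u+w].astype(float)
        warm=im[...,0]+im[...,1]-2*im[...,2]   # white/cream & terracotta vs bluish-gray tray
        b=np.median(im.reshape(-1,3),0); 
        mask=(np.linalg.norm(im-b,axis=2)>45)&((im.mean(2)>b.mean()+25)|(warm>30))
        obs.append(mask.astype(np.float32))
    def cost(p):
        s=0
        for k,(d,r,o) in enumerate(zip(views,rois,obs)):
            pp=p+np.array([0,0,0,0,0])if 0 else p
            e=render(model(pp[0],pp[1],pp[2],z0),d["K"],d["T"],None,r)-o
            s+=(e**2).sum()/max(o.sum(),1)
        return s
    best=None
    for yy in (-.3,0,.3):
        x=np.array(x0,float); x[2]+=yy
        r=minimize(cost,x,method="Nelder-Mead",options=dict(initial_simplex=np.array([x,x+[.006,0,0],x+[0,.006,0],x+[0,0,.2]]),xatol=1e-5,fatol=1e-5))
        if best is None or r.fun<best.fun: best=r
    return best,obs
E
python3 - <<'E'
from fit import *
t=dict(np.load("top1.npz")); s=dict(np.load("side1.npz"))
rt=(222,180,30,30); rs=(228,178,42,36)
for vs,rr in(([t],[rt]),([s],[rs]),([t,s],[rt,rs])):
    b,o=fit(vs,[.577,.066,np.pi-.1],.010,rr); print(b.x.round(4),np.degrees(b.x[2]).round(1),b.fun.round(3),[int(m.sum()) for m in o])
big=[]
for d,r,m in zip((t,s),(rt,rs),o):
    u,v,w,h=r; a=cv2.resize(d["im"][v:v+h,u:u+w],(380,360),interpolation=cv2.INTER_CUBIC)
    big.append(a); 
    M=render(model(*b.x,.010),d["K"],d["T"],None,r)
    k=cv2.resize((np.stack([m,M,M*0],-1)*255).astype(np.uint8),(380,240),interpolation=cv2.INTER_NEAREST); big[-1]=np.vstack([a,k])
save("fit1.png",np.hstack(big))
for n,d,r in(("t",t,rt),("s",s,rs)):
    u,v,w,h=r; im=d["im"][v:v+h,u:u+w]; hs=cv2.cvtColor(im,cv2.COLOR_RGB2HSV)
    k=(hs[...,1]>100)&((hs[...,0]<15)|(hs[...,0]>170)); print(n,k.sum(),np.nanmean(d["P"][v:v+h,u:u+w][k],0))
E
```

```text
[0.5922 0.0697 3.1556] 180.8 0.184 [226]
[0.5911 0.0826 3.2162] 184.3 0.819 [197]
[0.5906 0.0715 3.202 ] 183.5 1.123 [226, 197]
t 15 [0.58786168 0.06933519 0.04008457]
s 26 [0.58961799 0.06229854 0.03699817]
```

View pics/fit1.png

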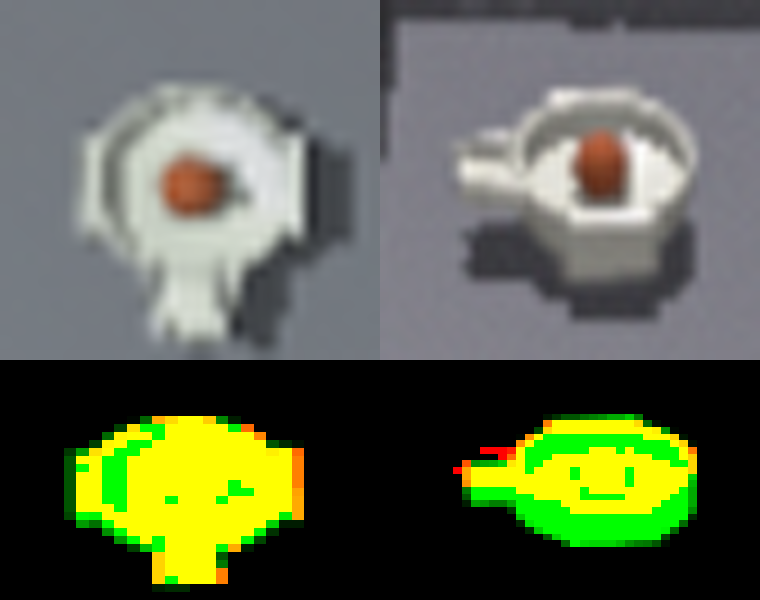

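```bash
python3 - <<'E'
import re
s=open("fit.py").read()
i=s.index("        b=np.median"); j=s.index("        obs.append")
s=s[:i]+"""        mask=(im[...,0]-im[...,2]>-1).astype(np.uint8)
        n,l,st,_=cv2.connectedComponentsWithStats(mask); mask=l==1+st[1:,4].argmax()
        f=cv2.findContours(mask.astype(np.uint8),0,2)[0]; mask=cv2.drawContours(np.zeros(mask.shape,np.uint8),f,-1,1,-1)
"""+s[j:]
open("fit.py","w").write(s)
E
python3 - <<'E'
from fit import *
t=dict(np.load("top1.npz")); s=dict(np.load("side1.npz"))
rt=(222,180,30,30); rs=(232,182,36,30)
for vs,rr in(([t],[rt]),([s],[rs]),([t,s],[rt,rs])):
    b,o=fit(vs,[.587,.066,np.pi-.1],.010,rr); print(b.x.round(4),np.degrees(b.x[2]).round(1),b.fun.round(3),[int(m.sum()) for m in o])
big=[]
for d,r,m in zip((t,s),(rt,rs),o):
    M=render(model(*b.x,.010),d["K"],d["T"],None,r)
    big.append(cv2.resize((np.stack([m,M,M*0],-1)*255).astype(np.uint8),(390,330),interpolation=cv2.INTER_NEAREST))
save("fit2.png",np.hstack(big))
E
```

```text
[0.5902 0.0682 3.203 ] 183.5 0.331 [197]
[0.5897 0.0716 3.093 ] 177.2 0.075 [358]
[0.5896 0.0699 3.1044] 177.9 0.441 [197, 358]
```

View pics/fit2.png

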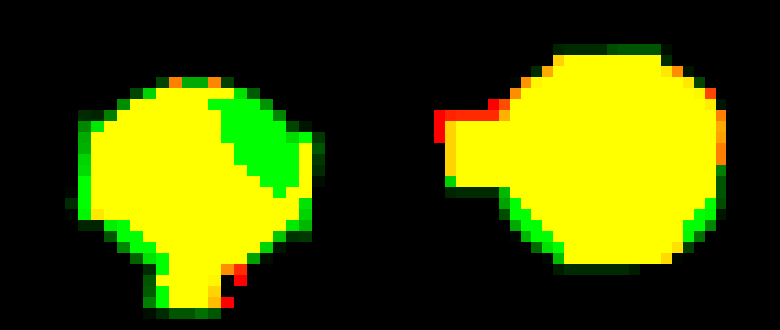

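The fit is good: dish centre (0.590, 0.070), lip about 180°, which is consistent with the cheeks and within 35 mm of tray_mid. Next I check how low the open fingertips hang relative to the TCP, using the side view.

Run:
```python
from h import *
d=np.load("side1.npz"); P=d["P"]
m=np.zeros(P.shape[:2],bool); m[70:135,150:210]=1
q=P[m]; q=q[np.linalg.norm(q[:,:2]-[.395,.176],axis=1)<.075]
print(np.sort(q[:,2])[:30:3].round(4), len(q)); s=ctrl.read_state(); print(s["position"],s["tool_rot"].round(4),s["joint_positions"].round(2))
```

```text
[0.1977 0.1983 0.1994 0.2001 0.2013 0.2023 0.2031 0.204  0.2052 0.2059] 1841
[0.39555244 0.17418257 0.19522347] [ 4.695e-01  8.829e-01 -1.000e-04  0.000e+00] [ 0.41  0.09 -0.31  1.17 -0.    1.39]
```

Open tips are about level with the TCP (0.197 against 0.195), so at 64 mm they should be about 7 mm ahead of it. I'll grasp with the TCP at z≈0.022.

```bash
python3 -m handwheel '[[0.3,-0.16,0,0,0,0.1,1],[0.7,-0.35,0,0,0,0.2,1],[0.97,-0.52,0,0,0,0.311,1],[0.97,-0.52,0,0,0,0.311,1]]' >/dev/null
python3 -m handwheel '[[0.4,-0.2,0,0,0,0.1,1],[0.7,-0.4,0,0,0,0.2,1],[0.97,-0.52,-0.3,0,0,0.311,1],[0.97,-0.52,-0.7,0,0,0.311,1],[0.97,-0.52,-1,0,0,0.311,1],[0.97,-0.52,-1,0,0,0.311,1],[0.97,-0.52,-1,0,0,0.311,1],[0.97,-0.52,-1,0,0,0.311,1]]'
```

```text
t: 9.3
position: [0.5906, 0.0701, 0.0972]
tool_rot: [-0.0, 1.0, 0.0, 0.001]
contact_force: [0.7, -0.5, 0.5]
width: 0.0853
grip_force: 0.0
```

```bash
python3 -m handwheel '[[0,0,-0.2,0,0,0,1],[0,0,-0.45,0,0,0,1],[0,0,-0.65,0,0,0,1],[0,0,-0.75,0,0,0,1],[0,0,-0.75,0,0,0,1],[0,0,-0.75,0,0,0,0.75],[0,0,-0.75,0,0,0,0.68],[0,0,-0.75,0,0,0,0.64],[0,0,-0.75,0,0,0,0.61],[0,0,-0.75,0,0,0,0.58],[0,0,-0.75,0,0,0,0.56],[0,0,-0.75,0,0,0,0.54],[0,0,-0.75,0,0,0,0.52]]'
```

```text
t: 10.6
position: [0.5896, 0.0703, 0.0203]
tool_rot: [-0.001, 1.0, -0.0, -0.0]
contact_force: [0.8, -1.0, 0.8]
width: 0.0651
grip_force: 0.8
```

```bash
python3 -m handwheel '[[0,0,0,0,0,0,0.5],[0,0,0,0,0,0,0.48],[0,0,0,0,0,0,0.45],[0,0,0,0,0,0,0.4],[0,0,0,0,0,0,0.2],[0,0,0,0,0,0,-1],[0,0,0,0,0,0,-1],[0,0,0,0,0,0,-1],[0,0,0,0,0,0,-1],[0,0,0,0,0,0,-1]]'
python3 - <<'E'
from h import *
a=cam("side")[0][160:240,210:310]; b=cam("top")[0][165:245,195:295]
save("grip.png",np.hstack([a,b]),4)
E
```

```text
t: 11.6
position: [0.5899, 0.0703, 0.0207]
tool_rot: [-0.001, 1.0, -0.0, 0.0]
contact_force: [-1.7, -1.6, 7.0]
width: 0.0629
grip_force: 63.8
```

View pics/grip.png

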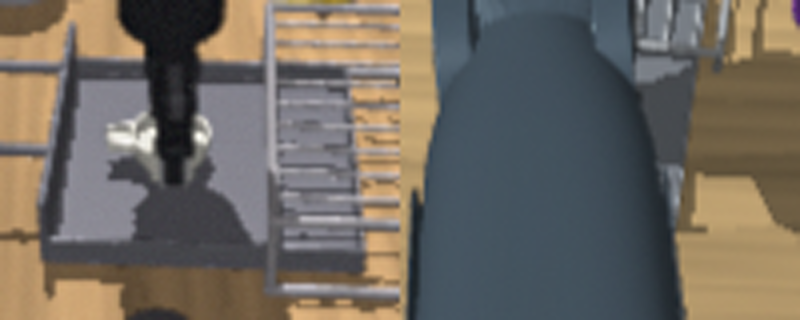

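Gripped at 63 mm across the cheeks with the dish level. Now a slow lift.

```bash
python3 -m handwheel '[[0,0,0.01,0,0,0,-1],[0,0,0.03,0,0,0,-1],[0,0,0.06,0,0,0,-1],[0,0,0.1,0,0,0,-1],[0,0,0.15,0,0,0,-1],[0,0,0.21,0,0,0,-1],[0,0,0.28,0,0,0,-1],[0,0,0.35,0,0,0,-1],[0,0,0.42,0,0,0,-1],[0,0,0.49,0,0,0,-1],[0,0,0.56,0,0,0,-1],[0,0,0.63,0,0,0,-1],[0,0,0.7,0,0,0,-1],[0,0,0.77,0,0,0,-1],[0,0,0.84,0,0,0,-1],[0,0,0.9,0,0,0,-1],[0,0,0.94,0,0,0,-1],[0,0,0.97,0,0,0,-1],[0,0,0.99,0,0,0,-1],[0,0,1,0,0,0,-1]]'
python3 - <<'E'
from h import *
im,P,c=cam("side"); np.savez("side2.npz",im=im,P=P,K=c["intrinsics"],T=c["cam_to_world"])
a=im[90:230,190:330]
save("lift.png",a,4)
E
```

```text
t: 13.7
position: [0.5896, 0.0704, 0.1203]
tool_rot: [-0.001, 1.0, -0.0, -0.0]
contact_force: [-0.1, -0.2, -2.4]
width: 0.063
grip_force: 65.8
```

View pics/lift.png

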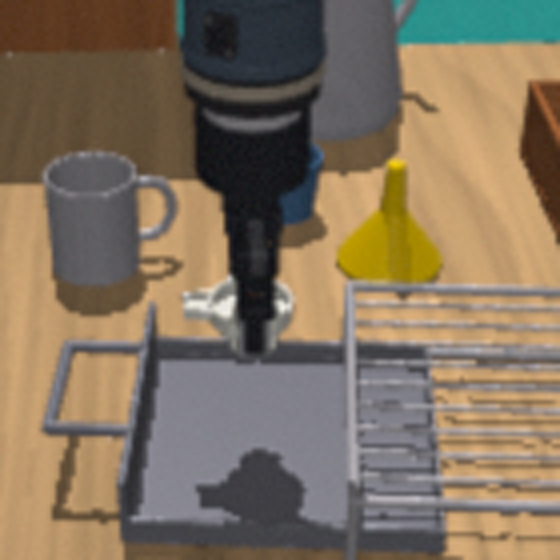

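The lift picture shows the dish held level at (250,310) with the lip still left (-x), clear above the tray. Now the turn of +85.4° (0.949) towards the carafe.

```bash
python3 -m handwheel '[[0,0,0,0,0,0.005,-1],[0,0,0,0,0,0.015,-1],[0,0,0,0,0,0.03,-1],[0,0,0,0,0,0.05,-1],[0,0,0,0,0,0.075,-1],[0,0,0,0,0,0.105,-1],[0,0,0,0,0,0.135,-1],[0,0,0,0,0,0.165,-1],[0,0,0,0,0,0.195,-1],[0,0,0,0,0,0.225,-1],[0,0,0,0,0,0.255,-1],[0,0,0,0,0,0.285,-1],[0,0,0,0,0,0.315,-1],[0,0,0,0,0,0.345,-1],[0,0,0,0,0,0.375,-1],[0,0,0,0,0,0.405,-1],[0,0,0,0,0,0.435,-1],[0,0,0,0,0,0.465,-1],[0,0,0,0,0,0.495,-1],[0,0,0,0,0,0.525,-1]]' >/dev/null
python3 -m handwheel '[[0,0,0,0,0,0.03,-1],[0,0,0,0,0,0.06,-1],[0,0,0,0,0,0.09,-1],[0,0,0,0,0,0.12,-1],[0,0,0,0,0,0.15,-1],[0,0,0,0,0,0.18,-1],[0,0,0,0,0,0.21,-1],[0,0,0,0,0,0.24,-1],[0,0,0,0,0,0.27,-1],[0,0,0,0,0,0.3,-1],[0,0,0,0,0,0.33,-1],[0,0,0,0,0,0.355,-1],[0,0,0,0,0,0.38,-1],[0,0,0,0,0,0.4,-1],[0,0,0,0,0,0.413,-1],[0,0,0,0,0,0.42,-1],[0,0,0,0,0,0.424,-1],[0,0,0,0,0,0.424,-1],[0,0,0,0,0,0.424,-1],[0,0,0,0,0,0.424,-1]]'
python3 - <<'E'
from h import *
im,P,c=cam("side"); np.savez("side3.npz",im=im,P=P,K=c["intrinsics"],T=c["cam_to_world"])
save("turn.png",np.hstack([im[110:230,190:290],cam("top")[0][150:270,200:300]]),4)
s=ctrl.read_state(); print(s["position"],s["tool_rot"].round(4),s["dq"].round(4))
E
```

```text
t: 17.75
position: [0.5896, 0.0704, 0.1203]
tool_rot: [-0.679, 0.734, -0.0, 0.0]
contact_force: [0.4, -1.1, -1.9]
width: 0.0629
grip_force: 65.8
[0.5896061  0.0703981  0.12031814] [-0.6787  0.7344  0.      0.    ] [ 0.0008  0.0018 -0.0003  0.0008  0.0012 -0.0005]
```

View pics/turn.png

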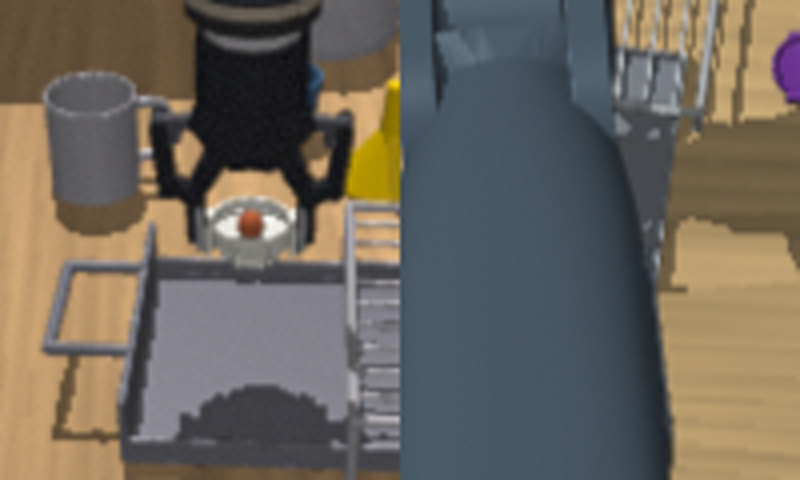

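Run:
```python
from h import *
for f in("side0.npz","side3.npz"):
    d=np.load(f); P=d["P"]; m=np.zeros(P.shape[:2],bool); m[230:330,220:280]=1
    q=P[m&(P[...,2]>.19)&(P[...,2]<.23)]; print("cap",len(q),(np.percentile(q,2,0)+np.percentile(q,98,0))/2)
    q=P[m&(P[...,2]>.05)&(P[...,2]<.12)&(P[...,1]<-.25)]; print("body",len(q),(np.percentile(q,1,0)+np.percentile(q,99,0))/2, np.ptp(q[:,0]))
d=np.load("side3.npz");im=d["im"][155:185,235:275];P=d["P"][155:185,235:275]
hs=cv2.cvtColor(im,cv2.COLOR_RGB2HSV);k=(hs[...,1]>120)&((hs[...,0]<12)|(hs[...,0]>172))&(P[...,2]>.1)
print("ball",k.sum(),np.nanmean(P[k],0))
```

```text
cap 365 [ 0.56201976 -0.30380576  0.20194803]
body 835 [ 0.56179108 -0.32776392  0.08517309] 0.08377379858134837
cap 363 [ 0.56215222 -0.30419359  0.20237908]
body 836 [ 0.56176707 -0.32797408  0.08526111] 0.08373503849227804
ball 28 [0.58955494 0.06408237 0.13688045]
```

The carafe is at x 0.562 and hasn't moved, the lip is within 0.5° of it, and the ball is centred and at rest. Handing in.

```bash
python3 -c "
from bench import ctrl; print(ctrl.job_done())"
```

```text
the job is handed in; nothing more can be done
None
```

I pulled the tray to its stop, gripped the white lid rest by its cheeks, lifted it 10 cm and turned it about 85° so its lip points at the carafe, level and still with the ball in the middle; I handed the job in at about 18 s, and the judge's verdict was not shown.

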